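Portion three waxed cheeses at the market counter

TASK

Put the empty wooden tray in the middle of the scale's steel pan and let go of it. Then lift the green cup by its handle, tilt it slowly over the tray until exactly three of its five little cheeses have rolled in, tilt it back, and stand it upright on its black mat with the other two still inside. Last, press the scale's green button fully; do not touch the cheeses with the gripper and leave everything else on the counter where it is.

Things in the scene. Friction and masses are not known exactly. Their poses are not given: they have to be found in the camera images.
- tray: open plywood tray, 110 mm (its x) by 150 mm (its y), 45 mm high, walls and floor 8 mm thick, 150 g. Origin: centre of its underside, z up. A wall can be pinched from above.
- cup: green portioning cup: straight open-topped trough, its y from -92 (open end, pours here) to +99 mm (closed end), 80 mm wide (x), floor top 7 mm above its underside, side walls 46 mm high; about 300 g empty. Origin: on its underside below the handle; z up. Cross ribs hold the cheeses; tilted open end down, they roll out one by one: the first past 15 degrees, each next several degrees later, the third before 45.
- cup_grip (a point): centre of the cup's black handle, 82 mm above the cup's underside: a flat bar 14 mm thick along the cup's y, 32 mm high, spanning the trough along the cup's x (80 mm). Pinch it across its 14 mm from above. Axes as the cup's.
- cup_lip (a point): middle of the floor's upper edge at the cup's open end, at y = -92 mm, z = 7 mm in the cup's frame.
- mat: black rubber mat, 125 mm (its x) by 240 mm (its y), 5 mm thick, on which the cup stands. Origin: centre of its underside.
- pan_mid (a point): centre of the top face of the scale's sprung steel pan, 170 mm (its x) by 210 mm (its y), 65 mm above the counter when empty. The scale is fixed; its housing (250 by 220 mm) reaches 157 mm from this point towards the pan's -x, where its 55 mm high console stands, and 93 mm towards +x.
- pan (a joint): how far the scale's pan has sunk, m: 0 when empty; 6.5 mm per 100 g (spring 150 N/m), so about 10 mm with the tray on it and about 3.9 mm more for each cheese; at most 34 mm.
- button_top (a point): centre of the top of the scale's round green push button, 32 mm across, on the console on the pan's -x side; pressed straight down.
- button (a joint): travel of the green button, m: 0 released, 0.006 fully pressed (about 5 N); springs back.
- cheeseblock: block of hard cheese 85 by 120 mm, 55 mm high, a bystander. Origin: centre of its underside.
- honey1: honey jar, 70 mm across, 90 mm high, a bystander. Origin: centre of its underside.
- honey2: honey jar, 70 mm across, 90 mm high, a bystander. Origin: centre of its underside.
- tub: white plastic tub, 100 mm across, 70 mm high, a bystander. Origin: centre of its underside.
- mustard: small mustard jar, 56 mm across, 80 mm high, a bystander. Origin: centre of its underside.
- cheese1: cheese no. 1 counted from the cup's open end: red waxed roll with round ends and a yellow band, 64 mm long along its x, 36 mm thick, 60 g. Origin: its centre. At first it lies across the cup's floor at y = -75 mm in the cup's frame.
- cheese2: cheese no. 2 counted from the cup's open end: red waxed roll with round ends and a yellow band, 64 mm long along its x, 36 mm thick, 60 g. Origin: its centre. At first it lies across the cup's floor at y = -37 mm in the cup's frame.
- cheese3: cheese no. 3 counted from the cup's open end: red waxed roll with round ends and a yellow band, 64 mm long along its x, 36 mm thick, 60 g. Origin: its centre. At first it lies across the cup's floor at y = 1 mm in the cup's frame.
- cheese4: cheese no. 4 counted from the cup's open end: red waxed roll with round ends and a yellow band, 64 mm long along its x, 36 mm thick, 60 g. Origin: its centre. At first it lies across the cup's floor at y = 39 mm in the cup's frame.
- cheese5: cheese no. 5 counted from the cup's open end: red waxed roll with round ends and a yellow band, 64 mm long along its x, 36 mm thick, 60 g. Origin: its centre. At first it lies across the cup's floor at y = 77 mm in the cup's frame.
Not all that is in view belongs to the job. What is shaped like the cheese3 but pink or purple is not meant.

How it is judged:
By the outcome, as a careful person would: the job done as asked, in the order asked, and still so for the second after the job is handed in, with the robot touching nothing.
It also fails if it takes over 72 s, if anything falls off the work surface, if the arm or the gripper's body presses on something with over 40 N, if the wrist force passes 120 N, or if a joint passes its speed limit or range.

ROBOT

A 6-joint arm with a two-finger parallel gripper is mounted at the origin on the work surface. World frame = base frame: x ahead of the robot, y to its left, z up, the work surface at z = 0. Lengths are in m, angles in rad, forces in N, time in s.
With the tool pointing down it reaches from about 0.2 to 0.875 m from the base axis. Payload 3.4 kg.
Tool frame: the origin (TCP) lies between the finger pads; the fingertips stand 25 mm ahead of it and the grasp point (between the pads) lies 6 mm ahead of it (r.nose_length is the z of the fingertips in the tool frame, in m); z points along the fingers, y is the line along which they close (so a half turn about z gives the same grasp; the last joint's range is limited). The gripper opens to 94 mm and grips with 3 to 60 N. Pads are 16 mm wide; open, the fingers measure 119 mm over their backs; the gripper's body (75 mm by 177 mm) begins 78 mm behind the grasp point.
Start: joints at [-1.264, 0.276, 1.505, -0, 1.361, -0.121], TCP at [0.239, -0.523, 0.23] pointing down, gripper open.
Joint ranges: [-2.89, 2.89], [-0.75, 2.08], [0.22, 2.7], [-1.18, 4.32], [0.11, 2.71], [-2.7, 2.7]. Speed limits (rad/s): [2.57, 2.57, 3.14, 3.14, 3.14, 3.14].

INTERFACE

Orientations are given as a unit quaternion [w, x, y, z].
In Python, from plant import r, gripper_to, inverse_kinematics, vision, models, telemetry gives the robot as it stands. Calls block until the motion is done:
- r.move_to(position, orientation): joint-space move of the TCP to a pose.
- r.move_l(position, rot=None, vel=0.15, guard=None): straight line of the TCP; rot=None keeps the orientation; vel is the mean speed in m/s. With guard (N) it stops when the force on the tool has changed by that much, and returns True; else False.
- r.movej(angles): joint-space move.
- gripper_to(opening, f_grip=None): finger opening in m; f_grip is the grip in N (None keeps the last); returns when the fingers have stopped.
- r.hold(seconds).
- inverse_kinematics(position, orientation): joint angles nearest the present ones, or None.
- vision.snapshot(name): name is "scene" or "top" or "wrist"; returns the picture (480x640x3 uint8, red, green, blue); there is no depth.
- vision.get_calibration(name): a dict with "fx", "fy", "cx", "cy" (pixels), "position" and "orientation" of the camera in the world. Camera axes: x right, y down, z forward; pixel columns grow to the right and rows downward; lengths in m; the calibration is good to about 2 mm. A picture is of the moment at which its call begins: read the wrist's pose just before it. get_calibration takes no time and is no camera call; for the wrist camera it gives the pose at the moment of the call.
A pose or a line that the arm cannot do raises r.PlanningError and nothing moves.
- r.sign_off(): hands the job in; it is judged then, once.
Trained networks look in the newest picture that a camera, given by its name, has taken for a name from the list of things; names that differ only in an ending like _2 or _b are one class to them, and where a whole thing is asked for, a point or a joint stands for the part that bears it (a point fixed in the world has none). Each returns a list of dicts, best first, with "score" (0 to 1); they miss things now and then, are a little off and sometimes report something else, mostly with a low value. They report only what shows in the picture. A call takes as long as a camera call. They do not tell look-alikes from the thing itself.
- models.boxes_of(thing, camera): "at" ([x, y, z] in m, in world coordinates, good to about 4 mm: the middle of the surface that is visible of it).
- models.regions_of(thing, camera): "pixels" (480x640 bool, what is visible of it).
- models.mark_of(thing, camera): "at" ([x, y, z] in m, in world coordinates, good to about 4 mm: a listed point, or the origin of a listed thing).
Readings, each from a call of its own:
- telemetry.current_t(): time.
- telemetry.current_joints(): joint angles.
- telemetry.current_dq(): joint speeds.
- telemetry.current_joint_efforts(): joint torques, N m.
- telemetry.current_ee_pos(): TCP position.
- telemetry.current_tool_rot(): TCP orientation.
- telemetry.current_wrist_force(): force on the tool from outside, world axes, zero at the start.
- telemetry.current_torque(): the same for the moment, N m.
- telemetry.current_opening(): finger opening in m.
- telemetry.current_finger_force(): force on a finger pad.
Only numpy, scipy, OpenCV 4.12 (cv2) and the standard library are available. Lean on these libraries where they do the work, as an engineer would, in place of code of your own. Each camera call takes 0.05 s, during which the arm holds its last target. There are 200 camera calls.

## Working session

There is one attempt and no reset: what is moved stays moved. The work goes in short steps, each a Python script; the robot and the scene stay as the last script left them, time stands still between calls to the robot, and variables do not carry over. Pictures are saved under pics/ and viewed, at most 10 in all, crops included, and the job is handed in when it is done.

```bash
ls; mkdir -p pics
cat > h.py <<'E'
import numpy as np, cv2
from scipy.spatial.transform import Rotation as R
from plant import r, gripper_to, inverse_kinematics, vision, models, telemetry as t
def q(M): 
    a=M.as_quat(); return [a[3],a[0],a[1],a[2]]
def fromq(a): return R.from_quat([a[1],a[2],a[3],a[0]])
def down(yaw): # tool z down, tool y (closing) at world angle yaw
    y=np.array([np.cos(yaw),np.sin(yaw),0]); z=np.array([0,0,-1.]); x=np.cross(y,z)
    return R.from_matrix(np.c_[x,y,z])
def save(n,f): 
    im=vision.snapshot(n); cv2.imwrite(f,im[:,:,::-1]); return im
def px(n,p):
    c=vision.get_calibration(n); v=fromq(c["orientation"]).inv().apply(np.array(p)-c["position"])
    return np.round([c["fx"]*v[0]/v[2]+c["cx"],c["fy"]*v[1]/v[2]+c["cy"]])
E
python3 - <<'E'
from h import *
a=save("scene","pics/s1.png"); b=save("top","pics/t1.png")
for n in ["scene","top"]:
    c=vision.get_calibration(n); print(n,c["position"])
for th in ["tray","cup","cup_grip","cup_lip","mat","pan_mid","button_top","cheese1","cheeseblock","honey1","tub","mustard"]:
    for n in ["top"]:
        print(th,n,[(round(d["score"],2),np.round(d["at"],3).tolist(),px(n,d["at"]).tolist()) for d in models.mark_of(th,n)[:6]])
print(t.current_t())
E
```

```text
pics
scene [1.25558302 1.00452876 0.8575565 ]
top [0.45868628 0.0672506  1.06298205]
tray top [(0.8, [0.605, -0.32, -0.001], [493.0, 229.0]), (0.44, [0.426, -0.321, -0.003], [494.0, 305.0])]
cup top [(0.81, [0.572, 0.298, 0.009], [230.0, 236.0])]
cup_grip top [(0.7, [0.571, 0.298, 0.092], [222.0, 232.0]), (0.62, [0.421, -0.325, -0.002], [497.0, 308.0])]
cup_lip top [(0.8, [0.598, 0.208, 0.014], [268.0, 226.0])]
mat top []
pan_mid top [(0.73, [0.58, -0.073, 0.065], [392.0, 233.0])]
button_top top [(0.47, [0.447, -0.106, 0.077], [408.0, 295.0])]
cheese1 top [(0.76, [0.564, 0.338, 0.028], [211.0, 238.0]), (0.72, [0.403, 0.33, 0.02], [212.0, 309.0]), (0.68, [0.588, 0.226, 0.029], [260.0, 229.0]), (0.66, [0.586, 0.263, 0.03], [243.0, 229.0]), (0.64, [0.556, 0.374, 0.034], [194.0, 241.0]), (0.62, [0.409, 0.229, 0.018], [256.0, 307.0])]
cheeseblock top [(0.91, [0.422, -0.322, -0.002], [495.0, 307.0]), (0.69, [0.573, 0.296, 0.036], [228.0, 234.0]), (0.33, [0.446, -0.104, 0.076], [407.0, 295.0])]
honey1 top [(0.98, [0.767, 0.03, 0.001], [346.0, 158.0]), (0.63, [0.749, 0.149, -0.002], [296.0, 165.0])]
tub top [(0.72, [0.366, 0.482, 0.0], [147.0, 323.0])]
mustard top [(0.73, [0.751, 0.15, -0.003], [296.0, 164.0]), (0.63, [0.355, -0.188, 0.001], [437.0, 335.0])]
0.7
```

View pics/t1.png

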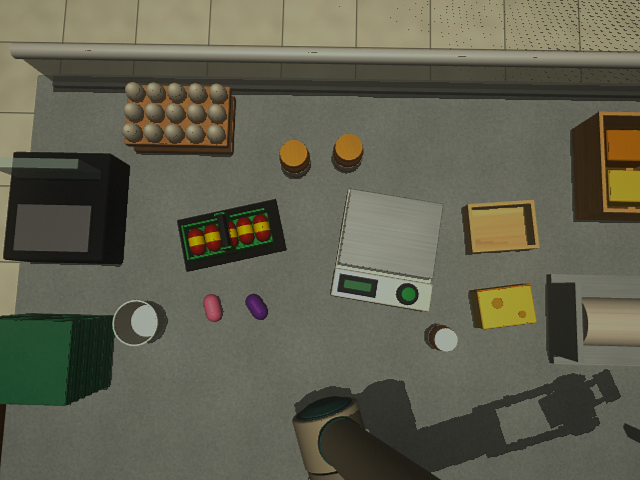

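View pics/s1.png

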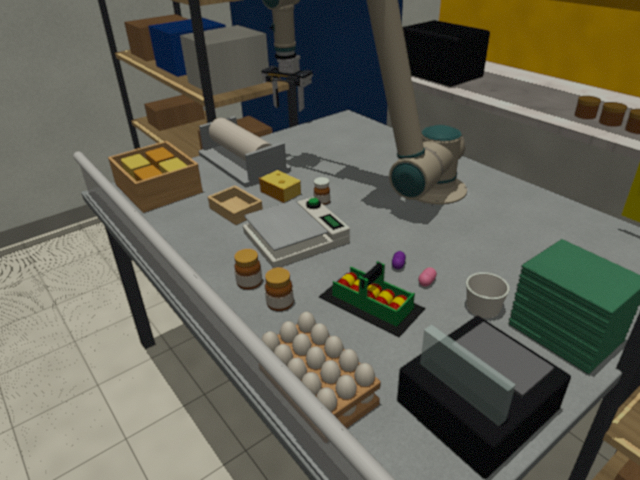

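The top picture shows:
- The tray is at (502,226). It is the only empty plywood tray; the orange boxes at (620,170) are another item.
- The green cup is at (231,235) on its black mat, open end to the right, with the handle at (222,232).
- The scale pan is at (391,233) and the green button at (408,294).
- The pink (213,307) and purple (257,306) rolls are decoys. The red and yellow ones inside the cup are the cheeses meant.

Next I'll fit poses by silhouette.

```bash
cat > fit.py <<'E'
from h import *
from scipy.optimize import minimize
def proj(c,P):
    v=fromq(c["orientation"]).inv().apply(P-np.array(c["position"])); return np.c_[c["fx"]*v[:,0]/v[:,2]+c["cx"],c["fy"]*v[:,1]/v[:,2]+c["cy"]]
def sil(c,boxes,x,y,yaw,z0):
    S=4; m=np.zeros((480*S,640*S),np.uint8)
    for (lo,hi) in boxes:
        P=np.array([[a,b,d] for a in(lo[0],hi[0]) for b in(lo[1],hi[1]) for d in(lo[2],hi[2])])
        P=R.from_euler('z',yaw).apply(P)+[x,y,z0]
        h=cv2.convexHull(((proj(c,P)+.5)*S).astype(np.int32)); cv2.fillConvexPoly(m,h,255)
    return cv2.resize(m,(640,480),interpolation=cv2.INTER_AREA)/255.
def fit(cam,mask,boxes,x0,z0):
    c=vision.get_calibration(cam); m=mask.astype(float)
    best=None
    for yaw in x0[2]:
        f=lambda p:np.abs(sil(c,boxes,p[0]/100,p[1]/100,p[2]/10,z0)-m).sum()/m.sum()
        s0=np.array([x0[0]*100,x0[1]*100,yaw*10])
        o=minimize(f,s0,method='Nelder-Mead',options=dict(initial_simplex=np.vstack([s0]+[s0+d for d in np.eye(3)*[.8,.8,1]]),maxiter=150))
        if best is None or o.fun<best.fun: best=o
    return best.x/[100,100,10],best.fun
E
python3 - <<'E'
from fit import *
vision.snapshot("top")
def rg(n): 
    L=models.regions_of(n,"top"); return L
box=lambda x,y,z:[((-x/2,-y/2,0),(x/2,y/2,z))]
J=[("tray",box(.11,.15,.045),(.605,-.32,[0,.15,-.15]),0),
("cup",[((-.04,-.092,0),(.04,.099,.046)),((-.04,-.007,.046),(.04,.007,.098))],(.572,.298,[.28]),.005),
("pan_mid",box(.17,.21,.001),(.58,-.073,[-.1,.1]),.064)]
c=vision.get_calibration("top")
for n,b,x0,z in J:
    for d in rg(n)[:3]:
        m=d["pixels"]; ys,xs=np.nonzero(m)
        p,e=fit("top",m,b,x0,z); print(n,round(d["score"],2),m.sum(),xs.min(),xs.max(),ys.min(),ys.max(),np.round(p,4),round(e,3))
print([(round(d["score"],2),np.round(d["at"],3)) for d in models.mark_of("cup_lip","top")+models.mark_of("pan_mid","top")+models.mark_of("button_top","top")],c["fx"])
E
```

```text
tray 0.87 3615 462 538 200 253 [ 0.6064 -0.3254  0.0895] 0.02
tray 0.58 1518 181 272 208 260 [ 0.5819 -0.2859  0.2626] 3.331
cup 0.74 1457 181 272 208 260 [0.5747 0.2966 0.2357] 1.307
pan_mid 0.6 7285 338 442 189 278 [ 0.581  -0.07   -0.1468] 0.019
[(0.81, array([0.597, 0.204, 0.014])), (0.28, array([0.569, 0.298, 0.088])), (0.7, array([ 0.584, -0.07 ,  0.065])), (0.68, array([ 0.752,  0.152, -0.   ])), (0.64, array([ 0.449, -0.104,  0.071]))] 453.64985527544957
```

```bash
cat >> h.py <<'E'
TRAY=np.array([.6064,-.3254,0]); TY=.0895
PAN=np.array([.582,-.071,.065]); PY=-.147
GL=.006
def cup_tcp(lip,yaw,th,flip,grip=np.array([0,0,.082])):
    """TCP pose holding the cup with lip at world 'lip', tilted th (open end down); grip = grasp point in cup frame"""
    C=R.from_euler('z',yaw)*R.from_euler('x',th)
    g=np.array(lip)+C.apply(grip-np.array([0,-.092,.007]))
    s=-1 if flip else 1
    T=C*R.from_matrix(np.c_[[s*-1,0,0],[0,s*1,0],[0,0,-1]]) # tool y=+-cup y, z=-cup z
    return g-T.apply([0,0,GL]),T
E
python3 - <<'E'
from h import *
j=lambda p,T:(lambda a:None if a is None else np.round(a,2).tolist())(inverse_kinematics(list(p),q(T)))
for yf in (0,np.pi):
    p=TRAY+R.from_euler('z',TY).apply([-.051,0,.043]); print("tray",j(p,down(TY+yf)))
    p=PAN+R.from_euler('z',PY).apply([-.051,0,.043]); print("place",j(p,down(PY+yf)))
for fl in (0,1):
    print("cup",j([.572,.298,.093],down(.25+np.pi/2+fl*np.pi)))
    for dy in (0,.25):
      for th in (0,20,35,50):
        lip=PAN+R.from_euler('z',PY).apply([0,.04,.055]); print(dy,th,j(*cup_tcp(lip,PY+dy,np.radians(th),fl)))
print(j([.448,-.105,.1],down(np.pi/2)), j([.448,-.105,.1],down(0)))
E
```

```text
tray [-0.64, 0.53, 1.6, -0.0, 1.02, -0.73]
place [-0.25, 0.32, 1.78, -0.0, 1.05, -0.1]
tray [-0.64, 0.53, 1.6, -0.0, 1.02, 2.41]
place None
cup [0.37, 0.48, 1.55, -0.0, 1.12, -1.45]
0 0 [-0.02, 0.34, 1.49, -0.0, 1.32, -1.44]
0 20 [-0.28, 0.31, 1.52, 0.35, 1.37, -1.79]
0 35 [-0.47, 0.35, 1.54, 0.58, 1.49, -2.02]
0 50 [-0.63, 0.44, 1.56, 0.75, 1.63, -2.2]
0.25 0 [-0.02, 0.3, 1.54, -0.0, 1.3, -1.69]
0.25 20 [-0.28, 0.33, 1.49, 0.33, 1.46, -2.01]
0.25 35 [-0.44, 0.41, 1.44, 0.51, 1.63, -2.18]
0.25 50 [-0.57, 0.52, 1.41, 0.66, 1.79, -2.29]
cup [0.37, 0.48, 1.55, -0.0, 1.12, 1.69]
0 0 [-0.02, 0.34, 1.49, -0.0, 1.32, 1.7]
0 20 [-0.28, 0.31, 1.52, 0.35, 1.37, 1.35]
0 35 [-0.47, 0.35, 1.54, 0.58, 1.49, 1.12]
0 50 [-0.63, 0.44, 1.56, 0.75, 1.63, 0.94]
0.25 0 [-0.02, 0.3, 1.54, -0.0, 1.3, 1.45]
0.25 20 [-0.28, 0.33, 1.49, 0.33, 1.46, 1.13]
0.25 35 [-0.44, 0.41, 1.44, 0.51, 1.63, 0.96]
0.25 50 [-0.57, 0.52, 1.41, 0.66, 1.79, 0.85]
[-0.38, 0.22, 1.94, -0.0, 0.98, -1.95] [-0.38, 0.22, 1.94, -0.0, 0.98, -0.38]
```

```bash
cat > s1.py <<'E'
from h import *
p=TRAY+R.from_euler('z',TY).apply([-.051,0,.043]); Q=q(down(TY))
gripper_to(.045,40)
r.move_to(list(p+[0,0,.08]),Q)
print("g",r.move_l(list(p),vel=.12,guard=8), t.current_ee_pos())
gripper_to(0,40); print(t.current_opening(),t.current_finger_force(),t.current_t())
r.move_l(list(p+[0,0,.13]),vel=.2); print(t.current_opening(),t.current_wrist_force())
d=PAN+R.from_euler('z',PY).apply([-.051,0,.043])
r.move_to(list(d+[0,0,.06]),q(down(PY)))
print(t.current_opening(),t.current_t(),t.current_wrist_force())
save("top","pics/t2.png"); save("scene","pics/s2.png")
E
python3 s1.py; python3 -c "
import cv2,numpy as np
a=cv2.imread('pics/t2.png')[150:330,300:560];b=cv2.imread('pics/s2.png')[150:330,180:440]
cv2.imwrite('pics/c2.png',cv2.resize(np.hstack([a,b]),None,fx=1.5,fy=1.5))"
```

```text
g False [ 0.5559414  -0.33056537  0.04362469]
0.007754563851467157 40.00050902366638 4.8667
0.00789219789795527 [ 0.43224085  0.10180821 -2.32408639]
0.007854561402732078 6.7083 [-0.00205313  0.00440372 -1.14291639]
```

View pics/c2.png

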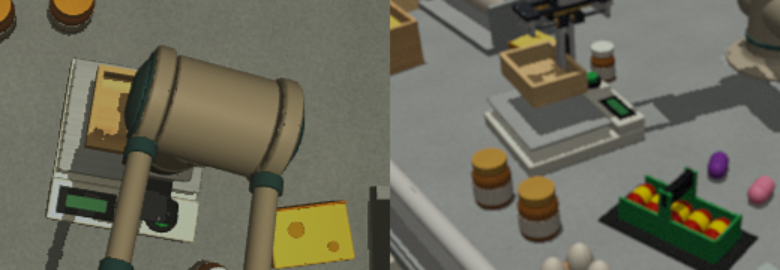

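The tray is held level over the pan (crop left (110,110), right (545,75)). Now I'll lower it and let go.

```bash
cat > s2.py <<'E'
from fit import *
d=PAN+R.from_euler('z',PY).apply([-.051,0,.043])
r.move_l(list(d+[0,0,-.0095]),vel=.06); print(t.current_wrist_force())
gripper_to(.03); r.move_l(list(d+[0,0,.12]),vel=.25)
# on to above the cup
r.move_to([.572,.298,.24],q(down(.25+np.pi/2)))
print(t.current_t(),t.current_ee_pos())
gripper_to(.05)
save("top","pics/t3.png")
m=models.regions_of("tray","top")[0]["pixels"]
print("tray",fit("top",m,[((-.055,-.075,0),(.055,.075,.045))],(.58,-.07,[PY]),.055))
save("wrist","pics/w3.png")
for n in ("cup_grip","cup_lip"): print(n,[(round(x["score"],2),np.round(x["at"],4)) for x in models.mark_of(n,"wrist")[:3]])
ms=models.regions_of("cup","wrist"); print([x["score"] for x in ms],ms[0]["pixels"].sum() if ms else 0)
if ms: np.save("cupm.npy",ms[0]["pixels"])
E
python3 s2.py; python3 -c "
import cv2,numpy as np
a=cv2.imread('pics/t3.png')[150:330,170:490];b=cv2.imread('pics/w3.png')
cv2.imwrite('pics/c3.png',np.hstack([cv2.resize(a,(400,225)),cv2.resize(b,(400,300))[:225]]) if 0 else np.vstack([cv2.resize(a,(480,270)),cv2.resize(b,(440,330))[:, :].copy() if 0 else cv2.copyMakeBorder(cv2.resize(b,(440,330)),0,0,20,20,0)]))"
```

```text
[-0.87689961  0.1739039  -0.70216005]
10.7083 [0.57188447 0.29701166 0.23903311]
tray (array([ 0.58354117, -0.07001006, -0.15036401]), np.float64(0.02495562823571545))
cup_grip [(0.59, array([0.5759, 0.2995, 0.0893]))]
cup_lip []
[0.77] 10104
```

View pics/c3.png

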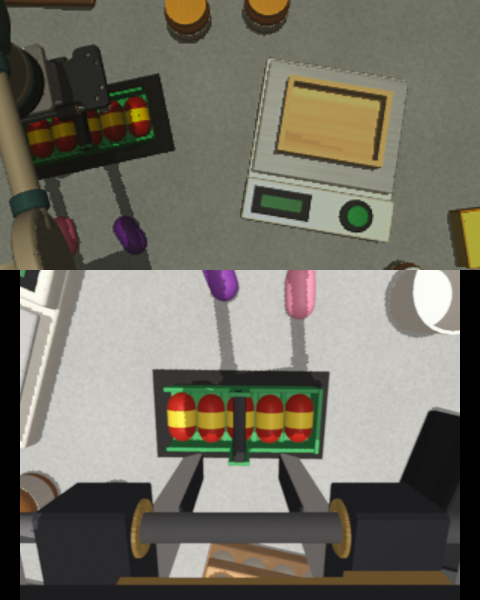

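The tray sits centred and square on the pan. The wrist picture shows the cup's handle centred at crop (240,427), lined up with the gripper. I'll refine the cup pose from the filled wrist mask.

```bash
cat > s3.py <<'E'
from fit import *
m=np.load("cupm.npy").astype(np.uint8)
cs,_=cv2.findContours(cv2.morphologyEx(m,cv2.MORPH_CLOSE,np.ones((25,25))),cv2.RETR_EXTERNAL,cv2.CHAIN_APPROX_NONE)
f=np.zeros_like(m); cv2.drawContours(f,[max(cs,key=cv2.contourArea)],-1,1,-1)
p,e=fit("wrist",f,[((-.04,-.092,0),(.04,.099,.046)),((-.04,-.007,.046),(.04,.007,.098))],(.573,.298,[.25,.3]),.005)
print(p,e)
# dark mat in wrist picture: box fit of the mat as cross-check (min area rect incl. cup)
im=cv2.imread("pics/w3.png"); g=((im.max(2)<45)|(f>0)).astype(np.uint8)
n,l,st,_=cv2.connectedComponentsWithStats(cv2.morphologyEx(g[:290],cv2.MORPH_OPEN,np.ones((5,5))))
k=l[225,320] or l[200,250]; mm=np.zeros_like(m); mm[:290]=(l==k); print(st[k])
print("mat",fit("wrist",mm,[((-.0625,-.12,0),(.0625,.12,.005)),((-.04,-.09,.005),(.04,.099,.05))],(.573,.298,[.25]),0))
E
python3 s3.py
```

```text
[0.5729992  0.29755968 0.2389917 ] 0.3748827488310548
[  210   147   230   138 19157]
mat (array([0.58248073, 0.29599922, 0.35510347]), np.float64(0.7026244438371475))
```

```bash
cat > s4.py <<'E'
from fit import *
c=vision.get_calibration("wrist"); im=cv2.imread("pics/w3.png")
def dr(p,yaw,B,col):
    for lo,hi in B:
        P=np.array([[a,b,d] for a in(lo[0],hi[0]) for b in(lo[1],hi[1]) for d in(lo[2],hi[2])])
        u=proj(c,R.from_euler('z',yaw).apply(P)+p)
        for i in range(8):
            for k in(1,2,4):
                if not i&k: cv2.line(im,tuple(int(v) for v in u[i]),tuple(int(v) for v in u[i|k]),col,1)
dr([.572,.298,.005],.25,[((-.04,-.092,0),(.04,.099,.046)),((-.04,-.007,.066),(.04,.007,.098))],(255,0,255))
dr([.572,.298,0],.25,[((-.0625,-.12,0),(.0625,.12,.005))],(0,255,255))
m=np.load("cupm.npy"); im[m]=im[m]//2+np.array([120,60,0],np.uint8)
cv2.imwrite("pics/o.png",cv2.resize(im[130:300,170:480],None,fx=2.5,fy=2.5))
E
python3 s4.py
```

```text
(no output)
```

View pics/o.png

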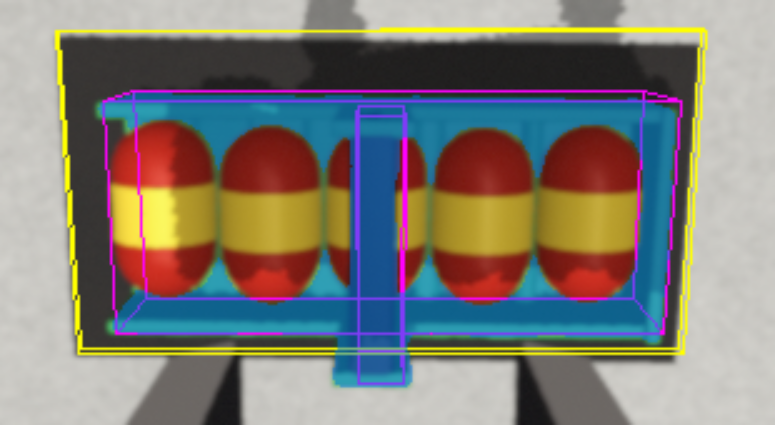

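The overlay (cup pose .572,.298, yaw .25) matches to about 2 mm. I'll shift it slightly and grasp, lift and carry the cup level.

```bash
cat >> h.py <<'E'
CUP=np.array([.5742,.2967,.005]); CY=.25
LIP=PAN+R.from_euler('z',PY).apply([0,.042,.057])
E
cat > s5.py <<'E'
from h import *
T=down(CY+np.pi/2); p=CUP+[0,0,.088]
r.move_l(list(p+[0,0,.06]),q(T),vel=.2)
print(r.move_l(list(p),vel=.12,guard=8),t.current_ee_pos())
gripper_to(0,55); print(t.current_opening(),t.current_finger_force(),t.current_wrist_force())
r.hold(.2); r.move_l(list(p+[0,0,.13]),vel=.12); r.hold(.3); print(t.current_opening(),t.current_wrist_force(),t.current_torque(),t.current_t())
g,T2=cup_tcp(LIP,PY,0,0); print(g)
r.move_l([g[0],g[1],p[2]+.13],q(T2),vel=.14)
r.move_l(list(g),vel=.1)
r.hold(.4); print(t.current_wrist_force(),t.current_torque(),t.current_t(),t.current_ee_pos())
save("scene","pics/s5.png");save("top","pics/t5.png")
E
python3 s5.py; python3 -c "
import cv2,numpy as np
a=cv2.imread('pics/t5.png')[130:330,190:470];b=cv2.imread('pics/s5.png')[120:320,190:470]
cv2.imwrite('pics/c5.png',cv2.resize(np.hstack([a,b]),None,fx=1.4,fy=1.4))"
```

```text
False [0.5749837  0.29703266 0.09407274]
0.013980025419637176 54.98124718666077 [ 0.07947215 -0.47865923  1.41523544]
0.01320739977683657 [-0.35567139 -0.01321934 -6.35975001] [ 0.12290869 -0.19920078  0.02568969] 15.15
[0.60162713 0.0615548  0.203     ]
[ 0.60370364  0.58449452 -7.13632967] [-0.00296718 -0.13277684 -0.02203703] 17.7417 [0.60180453 0.06151889 0.2033744 ]
```

View pics/c5.png

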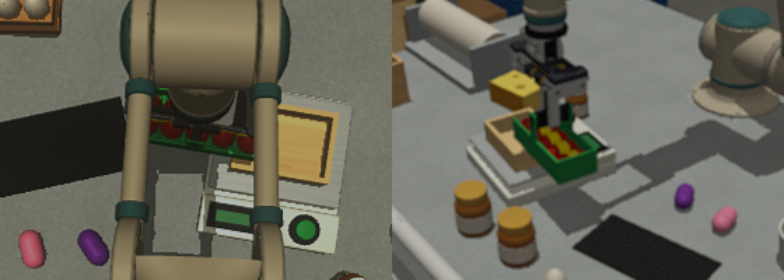

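Level over the tray: in the scene crop the lip is at (520,125) above the tray, and all five cheeses are still inside. Starting the tilt and watching the weight.

```bash
cat > tilt.py <<'E'
from h import *
def fz(n=8,dt=.03):
    a=[]
    for _ in range(n): r.hold(dt); a.append(np.r_[t.current_wrist_force(),t.current_torque()])
    return np.mean(a,0)
def to(deg,vel=.025):
    g,T=cup_tcp(LIP,PY,np.radians(deg),0); r.move_l(list(g),q(T),vel=vel)
E
cat > s6.py <<'E'
from tilt import *
import sys
a,b,st=map(float,sys.argv[1:4]); stop=float(sys.argv[4])
for d in np.arange(a,b+.01,st):
    to(d,.06 if d==a else .025); f=fz()
    print(d,round(t.current_t(),2),np.round(f[2],2),np.round(f[3:],3),round(t.current_opening(),4))
    if f[2]>stop: break
save("scene","pics/s6_%d.png"%d); save("top","pics/t6_%d.png"%d)
E
python3 s6.py 10 24 1 -6.1
```

```text
10.0 18.62 -6.27 [-0.3   -0.107 -0.003] 0.0136
11.0 19.13 -6.34 [-0.329 -0.081 -0.006] 0.0133
12.0 19.65 -6.3 [-0.36  -0.079 -0.033] 0.0134
13.0 20.17 -6.46 [-0.401 -0.083  0.036] 0.0136
14.0 20.68 -6.06 [-0.442 -0.06  -0.003] 0.0137
```

```bash
python3 s6.py 15 23 1 -5.3
```

```text
15.0 21.3 -6.47 [-0.497 -0.074 -0.002] 0.0138
16.0 21.82 -6.16 [-0.501 -0.07   0.001] 0.0136
17.0 22.33 -6.45 [-0.537 -0.059 -0.002] 0.0137
18.0 22.85 -6.03 [-0.587 -0.066  0.002] 0.0137
19.0 23.37 -6.37 [-0.611 -0.044  0.007] 0.0139
20.0 23.88 -6.13 [-0.607 -0.028  0.005] 0.0136
21.0 24.4 -5.71 [-0.674 -0.012 -0.011] 0.0137
22.0 24.92 -5.49 [-0.686 -0.043 -0.003] 0.0136
23.0 25.43 -5.89 [-0.712 -0.024 -0.007] 0.0135
```

```bash
python3 -c "
import cv2,numpy as np
a=cv2.imread('pics/t6_23.png')[150:300,270:450];b=cv2.imread('pics/s6_23.png')[130:280,210:390]
cv2.imwrite('pics/c6.png',cv2.resize(np.hstack([a,b]),None,fx=2.2,fy=2.2))"
```

```text
(no output)
```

View pics/c6.png

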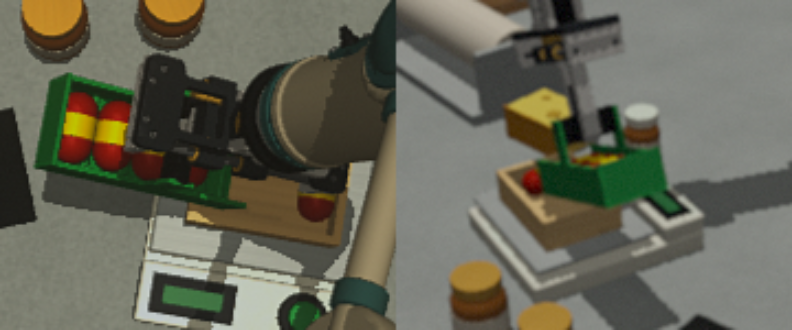

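One cheese is in the tray (top crop (317,205), scene crop (533,180)) and four are still in the cup. I'll continue with red-pixel counts in the tray as a second check.

```bash
cat > s7.py <<'E'
from tilt import *
from fit import proj
import sys
polys={}
for n in("scene","top"):
    P=np.array([[x,y,z] for x in(-.047,.047) for y in(-.067,.025) for z in(-.01,.025)])
    u=proj(vision.get_calibration(n),PAN+R.from_euler('z',PY).apply(P)); k=np.zeros((480,640),np.uint8); cv2.fillConvexPoly(k,cv2.convexHull(u.astype(np.int32)),1); polys[n]=k>0
def red(n,im): 
    im=im.astype(int); return int((polys[n]&(im[...,0]>70)&(im[...,1]<.45*im[...,0])&(im[...,2]<.5*im[...,0])).sum())
a,b,st,stop=map(float,sys.argv[1:5])
lastr=None
for d in np.arange(a,b+.01,st):
    to(d); f=fz(6); A=vision.snapshot("scene"); B=vision.snapshot("top"); ra,rb=red("scene",A),red("top",B)
    print(d,round(t.current_t(),2),np.round(f[2],2),np.round(f[3],3),ra,rb)
    if f[2]>stop or (lastr is not None and ra-lastr>25): break
    lastr=ra
cv2.imwrite("pics/s7_%d.png"%d,A[:,:,::-1]); cv2.imwrite("pics/t7_%d.png"%d,B[:,:,::-1])
E
python3 s7.py 23.5 33 1 -4.8
```

```text
23.5 26.08 -5.96 -0.723 59 20
24.5 26.63 -5.78 -0.73 55 21
25.5 27.18 -5.97 -0.759 54 22
26.5 27.73 -5.7 -0.811 53 20
27.5 28.28 -5.51 -0.821 44 20
28.5 28.83 -5.18 -0.81 91 39
```

```bash
python3 s7.py 29 42 1 -4.6
```

```text
29.0 29.38 -5.38 -0.858 86 40
30.0 29.93 -5.01 -0.841 89 37
31.0 30.48 -4.9 -0.892 92 36
32.0 31.03 -5.28 -0.894 99 36
33.0 31.58 -5.3 -0.936 101 35
34.0 32.13 -4.86 -0.964 103 35
35.0 32.68 -5.06 -0.981 102 36
36.0 33.23 -5.36 -0.986 101 35
37.0 33.78 -5.11 -0.99 103 34
38.0 34.33 -4.4 -0.954 109 36
```

```bash
cat > s8.py <<'E'
from tilt import *
f=fz(8); print(f[2],f[3],t.current_t()); save("scene","pics/s8.png");save("top","pics/t8.png")
a=cv2.imread('pics/t8.png')[150:300,270:450];b=cv2.imread('pics/s8.png')[130:280,210:390]
cv2.imwrite('pics/c8.png',cv2.resize(np.hstack([a,b]),None,fx=2.2,fy=2.2,interpolation=2))
E
python3 s8.py
```

```text
-4.59976378081414 -0.9615004331637529 34.6
```

View pics/c8.png

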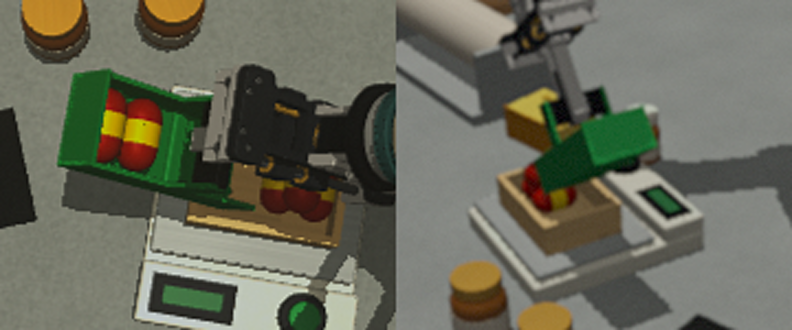

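Two cheeses are left in the cup (top crop (115,130), (140,135)), the third slot is empty, and three are in the tray. The weight of -4.6 N agrees. Tilting back and returning the cup.

```bash
cat > s9.py <<'E'
from tilt import *
for d,up in ((28,.012),(0,.035)):
    g,T=cup_tcp(LIP+[0,0,up],PY,np.radians(d),0); r.move_l(list(g),q(T),vel=.06)
print(fz()[2],t.current_t(),t.current_opening())
T=down(CY+np.pi/2); p=CUP+[0,0,.088]
e=np.array(t.current_ee_pos())
r.move_l(list(p+[0,0,.13]),q(T),vel=.14)
r.move_l(list(p+[0,0,.012]),vel=.12); r.hold(.2); print(np.round(fz()[[2,3,4]],2))
print(r.move_l(list(p+[0,0,0]),vel=.03,guard=6),t.current_ee_pos(),np.round(fz(4)[[2,3,4]],2))
gripper_to(.05); r.move_l(list(p+[0,0,.14]),vel=.2)
print(t.current_t())
save("scene","pics/s9.png");save("wrist","pics/w9.png")
print([(round(x["score"],2),np.round(x["at"],3)) for x in models.mark_of("button_top","scene")[:2]])
a=cv2.resize(cv2.imread('pics/w9.png'),(400,300));b=cv2.imread('pics/s9.png')[140:365,190:490]
cv2.imwrite('pics/c9.png',np.hstack([a,cv2.resize(b,(400,300))]))
E
python3 s9.py
```

```text
-4.4654961303742216 36.4583 0.014029336073050788
[-4.59  0.01 -0.17]
True [0.57394723 0.296567   0.09310186] [ 5.85  0.15 -0.16]
42.05
[(0.6, array([ 0.445, -0.108,  0.074]))]
```

View pics/c9.png

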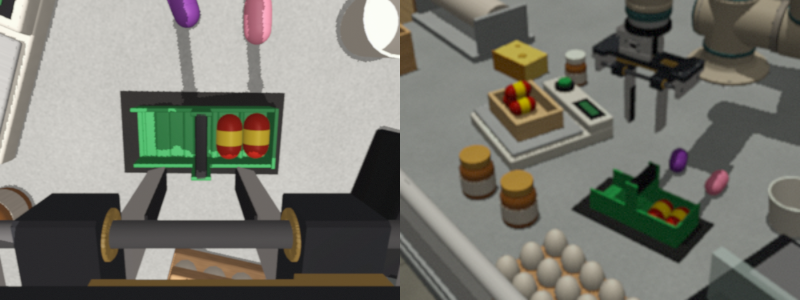

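The cup stands upright on its mat with two cheeses (wrist crop (229,137), (256,137)), and the tray with its cheeses is on the pan. Now the button.

```bash
cat > s10.py <<'E'
from h import *
B=np.array([.447,-.106]); T=q(down(PY+np.pi/2)); N=r.nose_length
r.move_to([*B,.26],T); gripper_to(0,20)
r.move_l([*B,.088+N],vel=.15)
print(r.move_l([*B,.055+N],vel=.03,guard=14),"tip z",t.current_ee_pos()[2]-N,t.current_wrist_force())
r.hold(.5); print(t.current_ee_pos()-np.array([0,0,N]),t.current_wrist_force())
save("scene","pics/s10.png")
r.move_l([*B,.26],vel=.2); r.move_to([.3,-.25,.35],T); r.hold(.3)
print(t.current_t()); save("top","pics/t10.png")
print([(round(x["score"],2),np.round(x["at"],3)) for x in models.mark_of("button_top","top")[:2]])
a=cv2.resize(cv2.imread('pics/t10.png')[150:330,190:460],(400,267));b=cv2.resize(cv2.imread('pics/s10.png')[160:280,230:410],(400,267))
cv2.imwrite('pics/c10.png',np.hstack([a,b]))
E
python3 s10.py
```

```text
True tip z 0.0712076274937481 [-1.29917574  0.54229662  6.86219007]
[ 0.4472053  -0.10607934  0.07119236] [-1.61326228  0.84282963  7.7474908 ]
49.15
[(0.47, array([ 0.449, -0.106,  0.076]))]
```

View pics/c10.png

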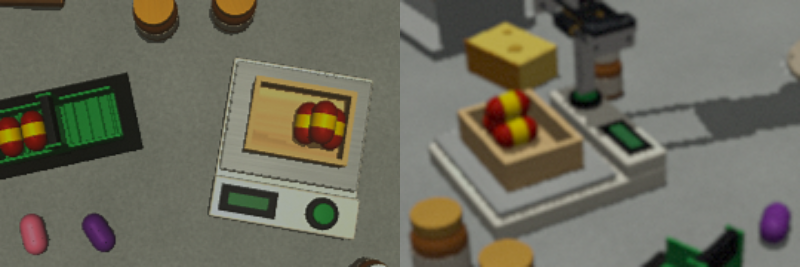

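The press hit its hard stop: force rose well past 5 N and held at 7.7 N, about 6 mm down. Three cheeses lie in the tray, everything else is in place and the arm is clear.

```bash
python3 -c "
from h import *
print(r.sign_off())"
```

```text
the job is handed in; nothing more can be done
None
```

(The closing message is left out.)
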